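# Screw the lid back on the canister in the ski clamp

### The arm

A 6-joint arm with a two-finger parallel gripper is mounted at the origin on the work surface. World frame = base frame: x ahead of the robot, y to its left, z up, the work surface at z = 0. Lengths are in mm, angles in rad, forces in N, time in s.
With the tool pointing down it reaches from about 325 to 850 mm from the base axis. Payload 4.4 kg.
Tool frame: the origin (TCP) lies at the centre of the arm's flange, where the gripper is bolted on; the fingertips stand 199 mm ahead of it and the grasp point (between the pads) lies 180 mm ahead of it; z points along the fingers, y is the line along which they close (so a half turn about z gives the same grasp; the last joint's range is limited). The gripper opens to 94 mm and grips with 3 to 60 N. Pads are 16 mm wide; open, the fingers measure 119 mm over their backs; the gripper's body (75 mm by 177 mm) begins 78 mm behind the grasp point.
Start: joints at [1.101, 0.207, 1.542, -0, 1.393, -0.15], TCP at [180.231, 546.027, 404.647] pointing down, gripper open.
Joint ranges: [-2.73, 2.73], [-0.86, 2.22], [0.23, 2.46], [-1.11, 4.25], [0.08, 2.63], [-2.82, 2.82]. Speed limits (rad/s): [2.79, 2.79, 3.14, 3.14, 3.14, 3.14].

### API

Orientations are given as a rotation vector (axis times angle).
In Python, from plant import robot gives the robot as it stands. The module is installed in compiled form; this text tells all that it offers.
- The arm moves only by the tool carry_out, never from a script. Its argument "commands" is a list of rows, each an object of numbers: "rx", "ry", "rz": the turn, a rotation vector about the tool's x, y, z in degrees; "x", "y", "z": the shift along the tool's x, y, z in mm; "hand": the closure in counts, from 0 (fully open) to 255 (shut). A call has 1 to 20 rows; each row shifts and turns the commanded pose from where the row before left it, along the tool's axes as they then stand; what a row does not reach is not made up. A row lasts 1/10 s, in which the tool goes at most 50 mm and 8.59 degrees, less where a joint would pass 70% of its speed; a pose out of reach is approached as far as the arm can. A call with a gripper value outside its range is refused whole. The fingers move at their own pace and stop on an object; "force" is the grip in N (left out, the last holds). Time passes only in rows, so rows that do not move let the fingers close. It gives the time, the measured TCP pose, the force, the opening and the grip force at its end, in the units of the state.
- robot.get_obs(): the state, without advancing time (a new reading comes with each control period).
- robot.get_image(name): name is "scene" or "top"; returns the picture (420x560x3 uint8, red, green, blue); there is no depth.
- robot.camera_info(name): a dict with "fx", "fy", "cx", "cy" (pixels), "eye" and "orientation" of the camera in the world. Camera axes: x right, y down, z forward; pixel columns grow to the right and rows downward; lengths in mm; the calibration is good to about 2 mm. A picture is of the moment at which its call begins. camera_info takes no time and is no camera call.
- robot.hand_in(): hands the job in; it is judged then, once.
The state is a dict: "time": time; "q": joint angles; "joint_velocities": joint speeds; "joint_efforts": joint torques, N m; "eef_pos": TCP position; "tool_rot": TCP orientation; "contact_force": force on the tool from outside, world axes, zero at the start; "wrist_torque": the same for the moment, N m; "grip_width": finger opening in mm; "grasp_force": force on a finger pad.
Only numpy, scipy, OpenCV 4.12 (cv2) and the standard library are available. Lean on these libraries where they do the work, as an engineer would, in place of code of your own. Each camera call takes 0.05 s, during which the arm holds its last target. There are 200 camera calls.

### The job

The open canister held in the ski clamp needs its black lid back on. Set the lid level on the canister's neck, turn it backwards (counter-clockwise from above) until you feel it drop into the start of the thread, then screw it clockwise fully home and let go. Leave the other things on the bench where they are.

Things in the scene. Friction and masses are not known exactly. Their poses are not given: they have to be found in the camera images.
- lid_centre (a point): Centre, half-way up (26 mm over its underside), of the loose black screw lid lying open side down on the bench: a ribbed round cap 62 mm across, 28 mm high, and on top a straight grip bar 50 mm long, 12 mm wide, 24 mm high. The cap's top is 2 mm above this point, the bar reaches from 2 to 26 mm above it. x runs along the bar, z up. Grasp it by the bar, one finger on either side.
- lid: The same lid, origin at the centre of its underside, same axes. About 70 g. Bore 53 mm, 24 mm deep, with four lugs inside, 90 degrees apart. On the neck it has about 1 mm of side play and, in the thread, 1.5 mm or less of vertical play; only friction resists turning.
- mouth (a point): Centre of the mouth, in the plane of the top rim, of the open aluminium canister (body 68 mm across), held upright and fast (it cannot move or turn) in the jaws of the grey ski clamp on the steel rail; z up. The rim is 158 mm above the bench. Neck 40 mm across, 37 mm at the bevelled rim, 48 mm over its four-start thread, whose angle about the neck differs every time and is given nowhere.
- land (a point): On the neck's axis, 4 mm below mouth: the flat top of the thread. Lugs resting on it hold lid_centre 16 mm above mouth (19 mm if on the small stop ridges). There clockwise turning runs against a stop ridge; counter-clockwise turning, by 1.5 rad at most, brings the lugs to the gaps, where the lid drops to 8 mm above mouth, the start of the thread.
- home (a point): Where lid_centre is when the lid is screwed fully home: on the neck's axis, 4 mm above mouth. From the start of the thread (8 mm above mouth) it takes 0.9 to 1.3 rad clockwise: the lid stays at its height for the first 0.2 to 0.5 rad, then descends 4 mm evenly over 0.73 rad, up to a hard stop.
- tin: Bystander: flat round metal wax tin, 86 mm across, 23 mm high; origin at the centre of its underside. Not to be disturbed.
- cork: Bystander: square cork block 70 x 70 x 36 mm; origin at the centre of its underside. Not to be disturbed.
- scraper: Bystander: clear acrylic scraper plate 60 x 140 x 5 mm, lying flat; origin at the centre of its underside. Not to be disturbed.
- brush: Bystander: horsehair brush with beech back, 170 x 60 x 43 mm, bristles down; origin at the centre of its underside. Not to be disturbed.
- iron: Bystander: red enamel waxing iron 130 x 85 x 94 mm with a loop handle, standing on its sole; origin at the centre of its underside. Not to be disturbed.
- wax: Bystander: paper-wrapped wax bar 35 x 90 x 22 mm; origin at the centre of its underside. Not to be disturbed.
- driver: Bystander: screwdriver, 190 mm long, lying flat; origin at the centre of its underside. Not to be disturbed.
Not all that is in view belongs to the job. Leave any blue or red look-alike of the lid alone.

How it is judged (in metres and radians):
On the way:
1. the lid sits level over the neck, dropped into the start of the thread (z of lid_centre in the frame of mouth below 0.0115 m and horizontal distance between lid_centre and mouth below 0.005 m and angle between lid_centre's own z axis and vertical below 0.12 rad), for 0.1 s.
At the end, for the whole second after the job is handed in: The lid is screwed home on the canister: lid_centre at most 5 mm above the mouth plane (4 mm when hard home, 8 mm when merely dropped in), within 4 mm of its axis, level within 0.07 rad, at rest and released; no bystander has been moved by more than 30 mm (z of lid_centre in the frame of mouth between 0.0015 and 0.005 m and horizontal distance between lid_centre and mouth below 0.004 m and angle between lid_centre's own z axis and vertical below 0.07 rad and angular speed of lid below 0.1 rad/s); the robot touches nothing.
It fails at once if another thing on the bench is moved more than 30 mm (distance of any of tin, cork, scraper, brush, iron, wax, driver from where it was at the start of the episode above 0.03 m).
It also fails if it takes over 64 s, if anything falls off the work surface, if the arm or the gripper's body presses on something with over 40 N, if the wrist force passes 120 N, or if a joint passes its speed limit or range.

## Working session

There is one attempt and no reset: what is moved stays moved. The work goes in short steps, Python scripts to look and compute and a tool call to move; the robot and the scene stay as the last step left them, time stands still between calls to the robot, and variables do not carry over. Pictures are saved under pics/ and viewed, at most 10 in all, crops included, and the job is handed in when it is done.

Besides the shell and the picture viewer there is one more tool, called after "Call:" as a command line: name --argument value ..., lists and objects as JSON in quotes. carry_out: Moves the arm, as the interface text tells. Its arguments: {"type":"object","properties":{"commands":{"type":"array"},"force":{"type":"number"}},"required":["commands"]}

```bash
mkdir -p pics; python3 - <<'E'
from plant import robot
import cv2,numpy as np
o=robot.get_obs();print({k:np.round(v,3) for k,v in o.items()})
for n in("scene","top"):
    im=robot.get_image(n);cv2.imwrite(f"pics/{n}0.png",im[:,:,::-1]);print(n,robot.camera_info(n))
E
```

```text
{'time': np.float64(0.0), 'q': array([ 1.102,  0.207,  1.543, -0.   ,  1.393, -0.151]), 'joint_velocities': array([-0.001, -0.   , -0.002, -0.001,  0.   ,  0.002]), 'joint_efforts': array([ 1.0000e-03, -3.7089e+01, -2.8141e+01,  7.0000e-02,  3.6000e-02,
       -0.0000e+00]), 'eef_pos': array([180.06 , 545.69 , 403.514]), 'tool_rot': array([-4.990e-01, -3.101e+00,  3.000e-03]), 'contact_force': array([-0.598,  0.277,  0.458]), 'wrist_torque': array([-0.008,  0.05 , -0.016]), 'grasp_force': np.float64(0.0), 'grip_width': np.float64(94.454)}
scene {'fx': 492.21024190529477, 'fy': 492.21024190529477, 'cx': 280.4010864630758, 'cy': 209.30443787174892, 'eye': array([1191.70267862,  598.99476695, 1034.91188107]), 'orientation': array([-1.06635751, -2.43044779,  0.96677045])}
top {'fx': 417.38368256405556, 'fy': 417.38368256405556, 'cx': 281.1445974126527, 'cy': 209.09076495139158, 'eye': array([ 348.54188651,  -15.83329939, 1330.3824213 ]), 'orientation': array([-2.13851373,  2.12010122, -0.15740508])}
```

View pics/scene0.png

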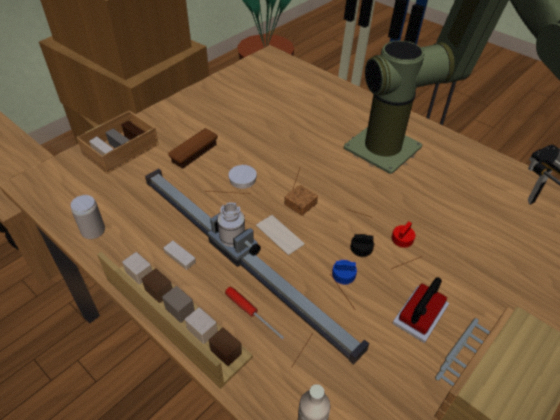

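View pics/top0.png

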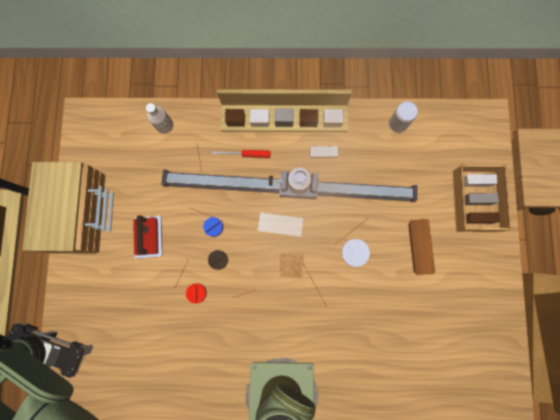

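Look-alikes: the black lid is at scene (362,244) / top (218,260). The blue one is at scene (345,271) / top (213,227), the red one at scene (403,235) / top (196,293), and the iron's black handle at scene (428,298). I choose the black lid. The canister mouth is at scene (231,210) / top (299,179).

```bash
cat > h.py <<'E'
from plant import robot
import numpy as np,cv2
from scipy.spatial.transform import Rotation as R
def ray(n,u,v):
    c=robot.camera_info(n);d=R.from_rotvec(c["orientation"]).as_matrix()@np.array([(u-c["cx"])/c["fx"],(v-c["cy"])/c["fy"],1.])
    return np.array(c["eye"]),d/np.linalg.norm(d)
def plane(n,u,v,z):
    e,d=ray(n,u,v);return e+d*(z-e[2])/d[2]
def proj(n,p):
    c=robot.camera_info(n);q=R.from_rotvec(c["orientation"]).as_matrix().T@(np.array(p)-c["eye"])
    return np.array([c["cx"]+c["fx"]*q[0]/q[2],c["cy"]+c["fy"]*q[1]/q[2]])
def tri(a,b):
    A=np.zeros((3,3));y=np.zeros(3)
    for n,p in(("scene",a),("top",b)):
        e,d=ray(n,*p);M=np.eye(3)-np.outer(d,d);A+=M;y+=M@e
    return np.linalg.solve(A,y)
E
python3 - <<'E'
from h import *
ims={n:cv2.imread(f"pics/{n}0.png") for n in("scene","top")}
def crop(n,u,v,r):return cv2.resize(ims[n][v-r:v+r,u-r:u+r],(300,300),interpolation=cv2.INTER_CUBIC)
m=np.vstack([np.hstack([crop("scene",362,243,20),crop("scene",231,215,25)]),np.hstack([crop("top",218,260,20),crop("top",299,181,25)])])
cv2.imwrite("pics/m1.png",cv2.convertScaleAbs(m,alpha=1.6,beta=10))
for n,u,v in(("scene",362,244),("top",218,260)):
    mask=(ims[n].max(2)<75).astype(np.uint8);k,l,s,c=cv2.connectedComponentsWithStats(mask)
    i=l[v,u];print(n,i,s[i],c[i],plane(n,*c[i],20))
print(tri((362,244),(218,260)),tri((231,210),(299,179)))
for t in((231,210),):print(plane("scene",*t,158),plane("top",299,179,158))
E
```

```text
scene 256 [350 234  24  23 443] [361.70654628 244.6772009 ] [408.48055059 204.367447    20.        ]
top 16 [211 253  14  13  45] [217.17777778 260.11111111] [400.84985173 203.98683052  20.        ]
[401.6857823  201.89402338  14.80075913] [634.71719223 -49.95264887 144.67524743]
[644.62777517 -42.93894926 158.        ] [629.47375219 -47.2251263  158.        ]
```

View pics/m1.png

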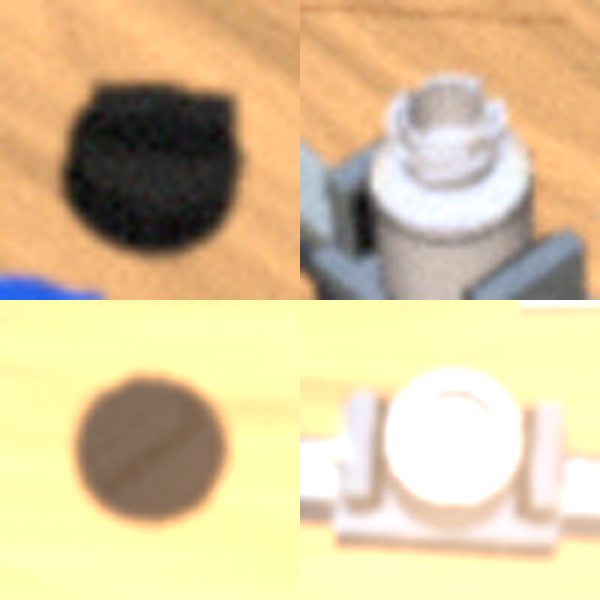

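The crop confirms the black lid: round cap with a bar, the bar running from about (100,485) to (195,410) in the top crop. The canister mouth shows in the scene crop at about (447,105), with the thread below it. I'll refine both on averaged frames.

```bash
python3 - <<'E'
from h import *
A={n:np.mean([robot.get_image(n).astype(float) for _ in range(8)],0) for n in("scene","top")}
np.savez("avg.npz",**A)
def crop(n,u,v,r,lo,hi):
    c=A[n][v-r:v+r,u-r:u+r,::-1];c=cv2.resize(c,(400,300) if 0 else (400,400),interpolation=cv2.INTER_CUBIC)
    return np.clip((c-lo)/(hi-lo)*255,0,255).astype(np.uint8)
m=np.hstack([crop("scene",231,209,14,60,255),crop("top",299,180,14,60,255)])
m=np.vstack([m,np.hstack([crop("scene",362,243,16,0,60),crop("top",218,260,12,0,90)])])
cv2.imwrite("pics/m2.png",cv2.resize(m,(600,600)))
for n,u,v,r in(("scene",362,244,18),("top",218,260,13)):
    g=A[n][v-r:v+r,u-r:u+r].max(2).copy()
    s=cv2.resize(g.astype(np.float32),None,fx=8,fy=8,interpolation=cv2.INTER_CUBIC)
    mk=(s<90).astype(np.uint8);cs,_=cv2.findContours(mk,0,1);c=max(cs,key=cv2.contourArea)
    (e,ax,an)=cv2.fitEllipse(c);p=(np.array(e)+.5)/8-.5+[u-r,v-r];print(n,p,np.array(ax)/8,an)
    for z in(14,28):print(z,plane(n,*p,z))
E
```

```text
scene [361.852211   244.72684288] [23.86763191 24.63764   ] 68.31999206542969
14 [403.72325801 202.42496901  14.        ]
28 [414.52900148 207.86322208  28.        ]
top [217.50944233 259.45046425] [17.26009178 18.08229446] 84.16532897949219
14 [403.16024412 204.02076869  14.        ]
28 [402.57936656 201.68257509  28.        ]
```

View pics/m2.png

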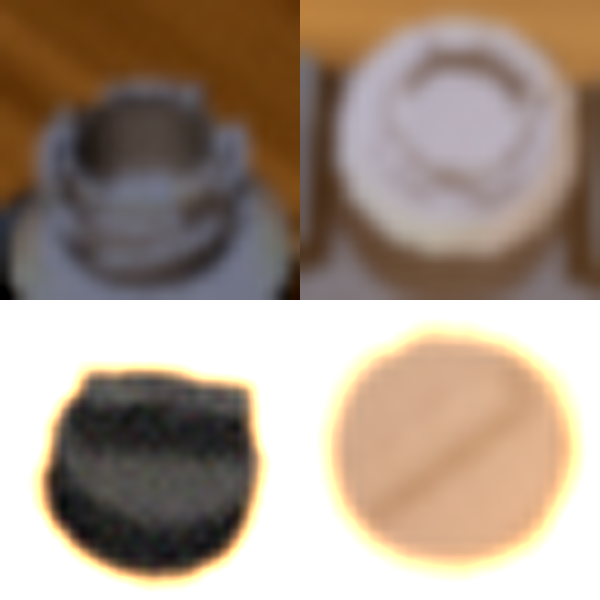

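```bash
python3 - <<'E'
from h import *
px=lambda x,y,s,u0,v0:((x+.5)/s-.5+u0,(y+.5)/s-.5+v0)
s=300/28
a=px(146,142,s,217,195);b=px(463-300,110,s,285,166);c=px(155,135,s,285,166)
print("mouth scene",a,plane("scene",*a,158),"top hole",plane("top",*b,158),"body",[plane("top",*c,z) for z in(130,136)])
P=lambda x,y:plane("scene",*px(x,y-300,300/32,346,227),52)
for q in((88,372),(250,392),(248,404),(88,387),(168,394)):print(q,P(*q))
T=lambda x,y:plane("top",*px(x-300,y-300,12.5,206,248),40)
t=T(370,518)-T(510,400);print(t,np.degrees(np.arctan2(t[1],t[0])))
d=P(250,392)-P(88,372);print(np.degrees(np.arctan2(d[1],d[0])))
print(R.from_rotvec(robot.get_obs()["tool_rot"]).as_matrix().round(3))
E
```

```text
mouth scene (230.17333333333335, 207.8) [640.81252312 -49.86088605 158.        ] top hole [638.90959097 -49.38749608 158.        ] body [array([638.76446059, -48.00665027, 130.        ]), array([637.31381002, -47.84583476, 136.        ])]
(88, 372) [416.11232418 182.57928547  52.        ]
(250, 392) [390.91698258 220.44377015  52.        ]
(248, 404) [394.9765522  222.59281275  52.        ]
(88, 387) [420.64280088 185.9017621   52.        ]
(168, 394) [407.33777227 203.94590199  52.        ]
[-29.18090449  33.55018887   0.        ] 131.01572535880206
123.64012296175535
[[-0.95   0.313 -0.   ]
 [ 0.313  0.95  -0.   ]
 [ 0.    -0.    -1.   ]]
```

Call:
carry_out --commands '[{"x": -20,"y": -16,"hand": 110},{"x": -20,"y": -16},{"x": -20,"y": -16},{"x": -20,"y": -16},{"x": -20,"y": -16},{"x": -20,"y": -16},{"x": -20,"y": -16},{"x": -20,"y": -16},{"x": -20,"y": -16},{"x": -20,"y": -16},{"x": -20,"y": -16},{"x": -20,"y": -16},{"x": -20,"y": -16},{"x": -20,"y": -16},{"x": -20,"y": -16},{"x": -20,"y": -16},{"rz": 7,"z": 20},{"rz": 7,"z": 20},{"rz": 7,"z": 20},{"rz": 7,"z": 20}]'

```text
invalid input
```

Call:
carry_out --commands '[{"rz": 7},{},{}]'

```text
invalid input
```

```bash
python3 - <<'E'
from h import *
o=robot.get_obs();M=R.from_rotvec(o["tool_rot"]).as_matrix();print(o["time"],o["eef_pos"],o["q"],o["grip_width"],M.round(3),M.T@(np.array([403,203,229])-o["eef_pos"]),o["contact_force"])
s=robot.get_image("scene");t=robot.get_image("top")
c=np.hstack([cv2.resize(s[190:270,310:410],(400,320),interpolation=2),cv2.resize(t[220:300,170:270],(400,320),interpolation=2)])
cv2.imwrite("pics/m3.png",cv2.convertScaleAbs(c[:,:,::-1],alpha=1.8))
E
```

```text
0.9 [180.22999285 546.01062108 404.6717874 ] [ 1.10148717e+00  2.06546911e-01  1.54151066e+00  4.68116449e-06
  1.39354406e+00 -1.50497185e-01] 93.82136044323974 [[-0.95   0.313 -0.   ]
 [ 0.313  0.95  -0.   ]
 [ 0.    -0.    -1.   ]] [-319.05830681 -255.89936432  175.67199932] [-0.45163377  0.25481899 -0.0692982 ]
```

View pics/m3.png

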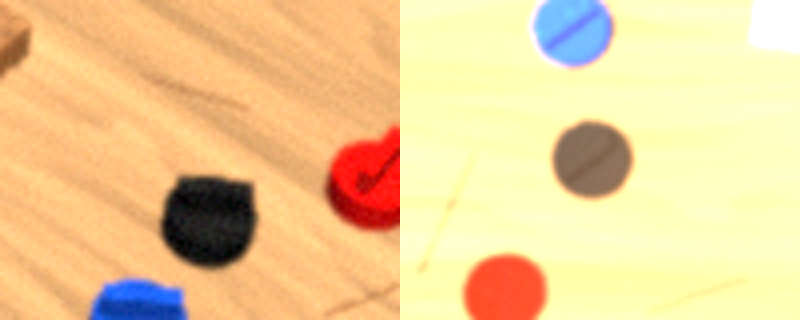

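The picture shows the black lid untouched, at about (210,220) on the left and (592,160) on the right. The arm didn't move because the input was refused, so the rows probably need every field.

Call:
carry_out --commands '[{"rx": 0,"ry": 0,"rz": 7,"x": 0,"y": 0,"z": 0,"hand": 110},{"rx": 0,"ry": 0,"rz": 7,"x": 0,"y": 0,"z": 0,"hand": 110},{"rx": 0,"ry": 0,"rz": 7,"x": 0,"y": 0,"z": 0,"hand": 110},{"rx": 0,"ry": 0,"rz": 7,"x": 0,"y": 0,"z": 0,"hand": 110},{"rx": 0,"ry": 0,"rz": 7,"x": 0,"y": 0,"z": 0,"hand": 110}]' --force 30

```text
time: 1.5
eef_pos: [180.2, 546.0, 404.6]
tool_rot: [-1.415, -2.805, 0.0]
contact_force: [0.3, 0.0, -0.6]
grip_width: 57.4
grasp_force: 0.0
```

Call:
carry_out --commands '[{"rx": 0,"ry": 0,"rz": 0,"x": -24,"y": -1.5,"z": 6,"hand": 110},{"rx": 0,"ry": 0,"rz": 0,"x": -24,"y": -1.5,"z": 6,"hand": 110},{"rx": 0,"ry": 0,"rz": 0,"x": -24,"y": -1.5,"z": 6,"hand": 110},{"rx": 0,"ry": 0,"rz": 0,"x": -24,"y": -1.5,"z": 6,"hand": 110},{"rx": 0,"ry": 0,"rz": 0,"x": -24,"y": -1.5,"z": 6,"hand": 110},{"rx": 0,"ry": 0,"rz": 0,"x": -24,"y": -1.5,"z": 6,"hand": 110},{"rx": 0,"ry": 0,"rz": 0,"x": -24,"y": -1.5,"z": 6,"hand": 110},{"rx": 0,"ry": 0,"rz": 0,"x": -24,"y": -1.5,"z": 6,"hand": 110},{"rx": 0,"ry": 0,"rz": 0,"x": -24,"y": -1.5,"z": 6,"hand": 110},{"rx": 0,"ry": 0,"rz": 0,"x": -24,"y": -1.5,"z": 6,"hand": 110},{"rx": 0,"ry": 0,"rz": 0,"x": -24,"y": -1.5,"z": 6,"hand": 110},{"rx": 0,"ry": 0,"rz": 0,"x": -24,"y": -1.5,"z": 6,"hand": 110},{"rx": 0,"ry": 0,"rz": 0,"x": -24,"y": -1.5,"z": 6,"hand": 110},{"rx": 0,"ry": 0,"rz": 0,"x": -24,"y": -1.5,"z": 6,"hand": 110},{"rx": 0,"ry": 0,"rz": 0,"x": -24,"y": -1.5,"z": 6,"hand": 110},{"rx": 0,"ry": 0,"rz": 0,"x": -24,"y": -1.5,"z": 6,"hand": 110},{"rx": 0,"ry": 0,"rz": 0,"x": -24,"y": -1.5,"z": 6,"hand": 110},{"rx": 0,"ry": 0,"rz": 0,"x": 0,"y": 0,"z": 0,"hand": 110},{"rx": 0,"ry": 0,"rz": 0,"x": 0,"y": 0,"z": 0,"hand": 110}]'

```text
time: 3.4
eef_pos: [403.9, 203.7, 302.7]
tool_rot: [-1.41, -2.807, -0.0]
contact_force: [-0.4, 0.4, -0.5]
grip_width: 53.4
grasp_force: 0.0
```

```bash
python3 - <<'E'
from h import *
o=robot.get_obs();M=R.from_rotvec(o["tool_rot"]).as_matrix();print(o["time"],o["eef_pos"],o["q"],o["grip_width"],M.round(3),M.T@(np.array([403,203,229])-o["eef_pos"]),o["contact_force"])
s=robot.get_image("scene")
c=cv2.resize(s[170:270,310:430],(720,600),interpolation=2)
cv2.imwrite("pics/m4.png",cv2.convertScaleAbs(c[:,:,::-1],alpha=1.8))
E
```

```text
3.4 [403.87532969 203.70650537 302.68818142] [ 2.75232393e-01  6.06948760e-02  1.93465675e+00  5.99856143e-04
  1.14658278e+00 -3.64705500e-01] 53.403904568250596 [[-0.597  0.802 -0.   ]
 [ 0.802  0.597  0.   ]
 [ 0.001 -0.    -1.   ]] [-0.09090238 -1.11484128 73.68827789] [-0.38891066  0.41891811 -0.54627241]
```

View pics/m4.png

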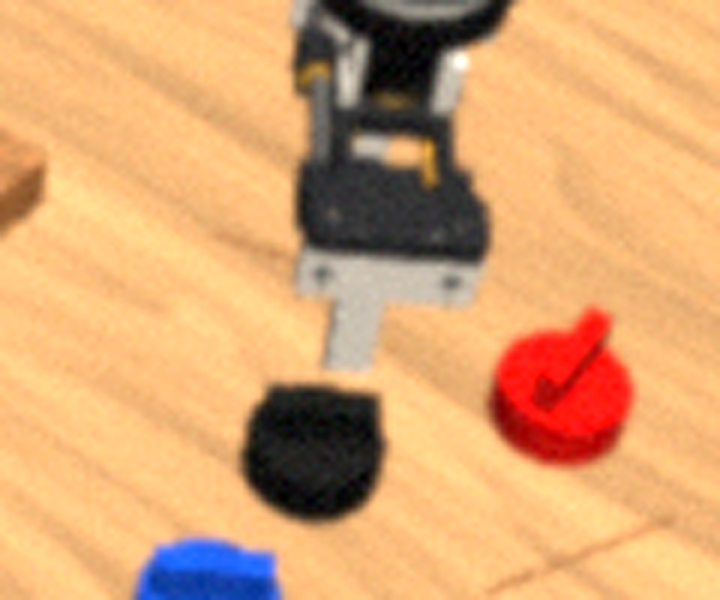

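The gripper's finger, tip at about (352,370), stands over the bar and its face is parallel to it. I'll lower and grasp.

Call:
carry_out --commands '[{"rx": 0,"ry": 0,"rz": 0,"x": 0,"y": 0,"z": 15,"hand": 110},{"rx": 0,"ry": 0,"rz": 0,"x": 0,"y": 0,"z": 15,"hand": 110},{"rx": 0,"ry": 0,"rz": 0,"x": 0,"y": 0,"z": 15,"hand": 110},{"rx": 0,"ry": 0,"rz": 0,"x": 0,"y": 0,"z": 10,"hand": 110},{"rx": 0,"ry": 0,"rz": 0,"x": 0,"y": 0,"z": 8,"hand": 110},{"rx": 0,"ry": 0,"rz": 0,"x": 0,"y": 0,"z": 5,"hand": 110},{"rx": 0,"ry": 0,"rz": 0,"x": 0,"y": 0,"z": 4,"hand": 110},{"rx": 0,"ry": 0,"rz": 0,"x": 0,"y": 0,"z": 0,"hand": 110}]'

```text
time: 4.25
eef_pos: [403.8, 203.9, 230.4]
tool_rot: [-1.408, -2.808, 0.0]
contact_force: [-0.4, 0.2, 0.1]
grip_width: 53.7
grasp_force: 0.0
```

Call:
carry_out --commands '[{"rx": 0,"ry": 0,"rz": 0,"x": 0,"y": 0,"z": 0,"hand": 255},{"rx": 0,"ry": 0,"rz": 0,"x": 0,"y": 0,"z": 0,"hand": 255},{"rx": 0,"ry": 0,"rz": 0,"x": 0,"y": 0,"z": 0,"hand": 255},{"rx": 0,"ry": 0,"rz": 0,"x": 0,"y": 0,"z": 0,"hand": 255},{"rx": 0,"ry": 0,"rz": 0,"x": 0,"y": 0,"z": 0,"hand": 255},{"rx": 0,"ry": 0,"rz": 0,"x": 0,"y": 0,"z": 0,"hand": 255},{"rx": 0,"ry": 0,"rz": 0,"x": 0,"y": 0,"z": 0,"hand": 255},{"rx": 0,"ry": 0,"rz": 0,"x": 0,"y": 0,"z": 0,"hand": 255}]' --force 30

```text
time: 5.05
eef_pos: [403.8, 203.8, 230.7]
tool_rot: [1.408, 2.808, -0.0]
contact_force: [0.1, -0.5, 1.6]
grip_width: 11.5
grasp_force: 30.0
```

Call:
carry_out --commands '[{"rx": 0,"ry": 0,"rz": 0,"x": 0,"y": 0,"z": -10,"hand": 255},{"rx": 0,"ry": 0,"rz": 0,"x": 0,"y": 0,"z": -23,"hand": 255},{"rx": 0,"ry": 0,"rz": 0,"x": 0,"y": 0,"z": -24,"hand": 255},{"rx": 0,"ry": 0,"rz": 0,"x": 0,"y": 0,"z": -24,"hand": 255},{"rx": 0,"ry": 0,"rz": 0,"x": 0,"y": 0,"z": -24,"hand": 255},{"rx": 0,"ry": 0,"rz": 0,"x": 0,"y": 0,"z": -24,"hand": 255},{"rx": 0,"ry": 0,"rz": 0,"x": 0,"y": 0,"z": -24,"hand": 255},{"rx": 0,"ry": 0,"rz": 0,"x": 0,"y": 0,"z": -23,"hand": 255}]'

```text
time: 5.85
eef_pos: [403.5, 203.7, 408.4]
tool_rot: [1.408, 2.808, 0.001]
contact_force: [0.9, 0.4, -0.7]
grip_width: 11.9
grasp_force: 30.0
```

Call:
carry_out --commands '[{"rx": 0,"ry": 0,"rz": 0,"x": -10,"y": 1,"z": 0,"hand": 255},{"rx": 0,"ry": 0,"rz": 0,"x": -20,"y": 2,"z": 0,"hand": 255},{"rx": 0,"ry": 0,"rz": 0,"x": -22,"y": 2.5,"z": 0,"hand": 255},{"rx": 0,"ry": 0,"rz": 0,"x": -22,"y": 2.5,"z": 0,"hand": 255},{"rx": 0,"ry": 0,"rz": 0,"x": -22,"y": 2.5,"z": 0,"hand": 255},{"rx": 0,"ry": 0,"rz": 0,"x": -22,"y": 2.5,"z": 0,"hand": 255},{"rx": 0,"ry": 0,"rz": 0,"x": -22,"y": 2.5,"z": 0,"hand": 255},{"rx": 0,"ry": 0,"rz": 0,"x": -22,"y": 2.5,"z": 0,"hand": 255},{"rx": 0,"ry": 0,"rz": 0,"x": -22,"y": 2.5,"z": 0,"hand": 255},{"rx": 0,"ry": 0,"rz": 0,"x": -22,"y": 2.5,"z": 0,"hand": 255},{"rx": 0,"ry": 0,"rz": 0,"x": -22,"y": 2.5,"z": 0,"hand": 255},{"rx": 0,"ry": 0,"rz": 0,"x": -22,"y": 2.5,"z": 0,"hand": 255},{"rx": 0,"ry": 0,"rz": 0,"x": -22,"y": 2.5,"z": 0,"hand": 255},{"rx": 0,"ry": 0,"rz": 0,"x": -22,"y": 2.5,"z": 0,"hand": 255},{"rx": 0,"ry": 0,"rz": 0,"x": -22,"y": 2.5,"z": 0,"hand": 255},{"rx": 0,"ry": 0,"rz": 0,"x": -16,"y": 2,"z": 0,"hand": 255},{"rx": 0,"ry": 0,"rz": 0,"x": -11,"y": 0.5,"z": 0,"hand": 255},{"rx": 0,"ry": 0,"rz": 0,"x": 0,"y": 0,"z": 0,"hand": 255},{"rx": 0,"ry": 0,"rz": 0,"x": 0,"y": 0,"z": 0,"hand": 255}]'

```text
time: 7.75
eef_pos: [639.1, -48.4, 405.8]
tool_rot: [-1.408, -2.806, 0.0]
contact_force: [0.3, 0.6, -1.3]
grip_width: 11.7
grasp_force: 30.0
```

```bash
python3 - <<'E'
from h import *
o=robot.get_obs();M=R.from_rotvec(o["tool_rot"]).as_matrix();print(o["time"],o["eef_pos"],o["q"],o["grip_width"],M.round(3),M.T@(np.array([639.5,-49,400])-o["eef_pos"]),o["contact_force"])
S=np.mean([robot.get_image("scene").astype(float) for _ in range(6)],0);np.save("S1.npy",S)
c=cv2.resize(S[165:240,190:280],(720,600),interpolation=2)
cv2.imwrite("pics/m5.png",np.clip(c[:,:,::-1]*1.7,0,255).astype(np.uint8))
E
```

```text
7.75 [639.10623142 -48.42693081 405.8013429 ] [-2.10590355e-01  3.44475167e-01  1.36557132e+00  2.82688828e-04
  1.43328298e+00 -8.51484418e-01] 11.722623001214947 [[-0.598  0.802 -0.002]
 [ 0.802  0.598  0.001]
 [ 0.001 -0.001 -1.   ]] [-0.70343934 -0.02157184  5.80032319] [ 0.28529909  0.57355446 -1.31375935]
```

View pics/m5.png

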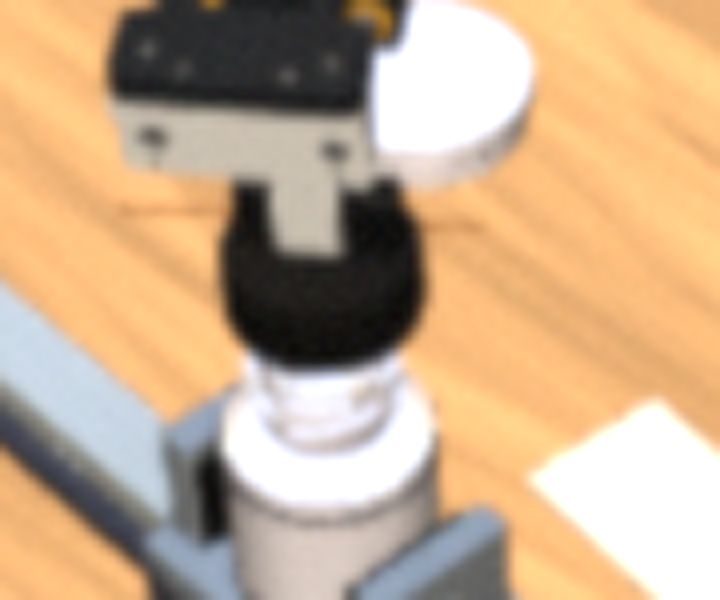

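The lid, at about (322,270), hangs over the neck, at about (322,400), and looks level. I'll compare both with the projected axis.

```bash
python3 - <<'E'
from h import *
S=np.load("S1.npy")
pc=lambda p:((proj("scene",p)-[190,165]+.5)*8-.5).round(1)
for z in(110,134,158,175,200):print(z,pc((639.5,-49,z)))
c=cv2.resize(S[165:240,190:280].max(2),(720,600),interpolation=2)
def ext(y,f):
    x=np.where(f(c[y,150:500]))[0]+150;return y,x.min(),x.max(),(x.min()+x.max())/2
for y in(270,290,310,330):print("lid",ext(y,lambda r:r<55))
# lid underside ellipse: project predicted circle extents
t=np.linspace(0,6.28,200)
for z in(175,203):
    P=np.array([pc((639.1+31*np.cos(a),-48.4+31*np.sin(a),z)) for a in t]);print("pred",z,P.min(0),P.max(0))
P=np.array([pc((639.5+34*np.cos(a),-49+34*np.sin(a),133)) for a in t]);print("body133",P.min(0),P.max(0))
P=np.array([pc((639.5+24*np.cos(a),-49+24*np.sin(a),154)) for a in t]);print("thr",P.min(0),P.max(0))
g=cv2.resize(np.load("avg.npz")["scene"][165:240,190:280],(720,600),interpolation=2)
for y in(430,445,460,500,520,540):
    r=g[y];sat=r[:,0]-r[:,2];x=np.where(((sat<20)&(r[:,2]>95))[200:470])[0]+200;print("can",y,x.min(),x.max(),(x.min()+x.max())/2)
col=np.where(c[200:420,322]<55)[0]+200;print("lid bottom",col.max())
E
```

```text
110 [338.5 450. ]
134 [334.2 398.2]
158 [329.9 345. ]
175 [326.8 306.4]
200 [322.  248.2]
lid (270, np.int64(225), np.int64(419), np.float64(322.0))
lid (290, np.int64(226), np.int64(421), np.float64(323.5))
lid (310, np.int64(229), np.int64(417), np.float64(323.0))
lid (330, np.int64(237), np.int64(408), np.float64(322.5))
pred 175 [227.1 235.7] [430.7 380.3]
pred 203 [220.1 170.3] [427.1 315.1]
body133 [225.4 322.8] [443.1 481.1]
thr [252.7 298.8] [408.3 410.7]
can 430 200 433 316.5
can 445 222 431 326.5
can 460 228 425 326.5
can 500 265 385 325.0
can 520 389 469 429.0
can 540 267 469 368.0
lid bottom 367
```

Call:
carry_out --commands '[{"rx": 0,"ry": 0,"rz": 0,"x": -1,"y": 0,"z": 6,"hand": 255},{"rx": 0,"ry": 0,"rz": 0,"x": 0,"y": 0,"z": 7,"hand": 255},{"rx": 0,"ry": 0,"rz": 0,"x": 0,"y": 0,"z": 5,"hand": 255},{"rx": 0,"ry": 0,"rz": 0,"x": 0,"y": 0,"z": 2,"hand": 255},{"rx": 0,"ry": 0,"rz": 0,"x": 0,"y": 0,"z": 0,"hand": 255}]'

```text
time: 8.55
eef_pos: [639.8, -49.2, 385.7]
tool_rot: [-1.408, -2.807, 0.001]
contact_force: [-0.1, 0.6, 0.1]
grip_width: 11.6
grasp_force: 30.0
```

Call:
carry_out --commands '[{"rx": 0,"ry": 0,"rz": 0,"x": 0,"y": 0,"z": 1,"hand": 255},{"rx": 0,"ry": 0,"rz": 0,"x": 0,"y": 0,"z": 1,"hand": 255},{"rx": 0,"ry": 0,"rz": 0,"x": 0,"y": 0,"z": 1,"hand": 255},{"rx": 0,"ry": 0,"rz": 0,"x": 0,"y": 0,"z": 0,"hand": 255}]'

```text
time: 8.95
eef_pos: [640.0, -49.1, 383.6]
tool_rot: [-1.408, -2.808, 0.0]
contact_force: [-0.2, 0.1, -0.7]
grip_width: 11.9
grasp_force: 30.0
```

Call:
carry_out --commands '[{"rx": 0,"ry": 0,"rz": 0,"x": 0,"y": 0,"z": 1,"hand": 255},{"rx": 0,"ry": 0,"rz": 0,"x": 0,"y": 0,"z": 1,"hand": 255},{"rx": 0,"ry": 0,"rz": 0,"x": 0,"y": 0,"z": 0,"hand": 255}]'

```text
time: 9.25
eef_pos: [640.0, -49.1, 381.4]
tool_rot: [-1.408, -2.808, 0.0]
contact_force: [-0.2, -0.2, -0.8]
grip_width: 11.7
grasp_force: 30.0
```

Call:
carry_out --commands '[{"rx": 0,"ry": 0,"rz": 0,"x": 0,"y": 0,"z": 1,"hand": 255},{"rx": 0,"ry": 0,"rz": 0,"x": 0,"y": 0,"z": 1,"hand": 255},{"rx": 0,"ry": 0,"rz": 0,"x": 0,"y": 0,"z": 0,"hand": 255}]'

```text
time: 9.55
eef_pos: [640.0, -49.2, 379.4]
tool_rot: [-1.408, -2.808, 0.0]
contact_force: [-0.5, -0.4, -0.1]
grip_width: 11.6
grasp_force: 30.0
```

Call:
carry_out --commands '[{"rx": 0,"ry": 0,"rz": 0,"x": 0,"y": 0,"z": 1,"hand": 255},{"rx": 0,"ry": 0,"rz": 0,"x": 0,"y": 0,"z": 0,"hand": 255}]'

```text
time: 9.75
eef_pos: [640.1, -49.2, 378.8]
tool_rot: [1.408, 2.808, 0.0]
contact_force: [-0.6, 0.6, -0.9]
grip_width: 11.7
grasp_force: 30.0
```

Call:
carry_out --commands '[{"rx": 0,"ry": 0,"rz": 0,"x": 0,"y": 0,"z": 1,"hand": 255},{"rx": 0,"ry": 0,"rz": 0,"x": 0,"y": 0,"z": 0,"hand": 255}]'

```text
time: 9.95
eef_pos: [640.1, -49.2, 378.7]
tool_rot: [1.408, 2.808, 0.0]
contact_force: [-1.8, 0.7, 4.7]
grip_width: 12.1
grasp_force: 30.0
```

Call:
carry_out --commands '[{"rx": 0,"ry": 0,"rz": -3,"x": 0,"y": 0,"z": 0.5,"hand": 255},{"rx": 0,"ry": 0,"rz": -3,"x": 0,"y": 0,"z": 0,"hand": 255},{"rx": 0,"ry": 0,"rz": -3,"x": 0,"y": 0,"z": 0,"hand": 255},{"rx": 0,"ry": 0,"rz": -3,"x": 0,"y": 0,"z": 0,"hand": 255}]'

```text
time: 10.35
eef_pos: [640.5, -49.2, 378.7]
tool_rot: [1.103, 2.938, 0.001]
contact_force: [0.6, -0.4, 3.2]
grip_width: 11.9
grasp_force: 30.0
```

Call:
carry_out --commands '[{"rx": 0,"ry": 0,"rz": -3,"x": 0,"y": 0,"z": 0,"hand": 255},{"rx": 0,"ry": 0,"rz": -3,"x": 0,"y": 0,"z": 0,"hand": 255},{"rx": 0,"ry": 0,"rz": -3,"x": 0,"y": 0,"z": 0,"hand": 255}]'

```text
time: 10.65
eef_pos: [640.6, -49.3, 378.7]
tool_rot: [0.869, 3.016, 0.001]
contact_force: [-0.4, 0.4, 4.3]
grip_width: 11.6
grasp_force: 30.0
```

Call:
carry_out --commands '[{"rx": 0,"ry": 0,"rz": -3,"x": 0,"y": 0,"z": 0,"hand": 255},{"rx": 0,"ry": 0,"rz": -3,"x": 0,"y": 0,"z": 0,"hand": 255},{"rx": 0,"ry": 0,"rz": -3,"x": 0,"y": 0,"z": 0,"hand": 255}]'

```text
time: 10.95
eef_pos: [640.6, -49.3, 378.7]
tool_rot: [0.63, 3.074, 0.0]
contact_force: [0.1, -0.2, 3.8]
grip_width: 11.7
grasp_force: 30.0
```

Call:
carry_out --commands '[{"rx": 0,"ry": 0,"rz": -3,"x": 0,"y": 0,"z": 0.5,"hand": 255},{"rx": 0,"ry": 0,"rz": -3,"x": 0,"y": 0,"z": 0,"hand": 255},{"rx": 0,"ry": 0,"rz": -3,"x": 0,"y": 0,"z": 0,"hand": 255}]'

```text
time: 11.25
eef_pos: [640.7, -49.2, 378.2]
tool_rot: [0.387, 3.113, 0.0]
contact_force: [1.2, -0.1, 1.8]
grip_width: 11.4
grasp_force: 30.0
```

Call:
carry_out --commands '[{"rx": 0,"ry": 0,"rz": -3,"x": 0,"y": 0,"z": 0,"hand": 255},{"rx": 0,"ry": 0,"rz": -3,"x": 0,"y": 0,"z": 0,"hand": 255},{"rx": 0,"ry": 0,"rz": -3,"x": 0,"y": 0,"z": 0,"hand": 255}]'

```text
time: 11.55
eef_pos: [640.0, -49.1, 376.2]
tool_rot: [-0.141, -3.138, -0.0]
contact_force: [-0.4, 1.1, -1.0]
grip_width: 12.1
grasp_force: 30.0
```

Call:
carry_out --commands '[{"rx": 0,"ry": 0,"rz": -3,"x": 0,"y": 0,"z": 0,"hand": 255},{"rx": 0,"ry": 0,"rz": -3,"x": 0,"y": 0,"z": 0,"hand": 255},{"rx": 0,"ry": 0,"rz": -3,"x": 0,"y": 0,"z": 0,"hand": 255}]'

```text
time: 11.85
eef_pos: [640.2, -49.1, 376.2]
tool_rot: [-0.105, 3.139, 0.0]
contact_force: [1.3, -0.3, -0.1]
grip_width: 12.0
grasp_force: 30.1
```

Force has gone and the TCP has sunk 2.5 mm, so the lugs are at the gaps. Lowering.

Call:
carry_out --commands '[{"rx": 0,"ry": 0,"rz": 0,"x": 0,"y": 0,"z": 1,"hand": 255},{"rx": 0,"ry": 0,"rz": 0,"x": 0,"y": 0,"z": 1,"hand": 255},{"rx": 0,"ry": 0,"rz": 0,"x": 0,"y": 0,"z": 0,"hand": 255}]'

```text
time: 12.15
eef_pos: [640.2, -49.1, 375.9]
tool_rot: [-0.1, 3.138, 0.0]
contact_force: [-1.3, 0.5, 4.1]
grip_width: 11.6
grasp_force: 30.1
```

Call:
carry_out --commands '[{"rx": 0,"ry": 0,"rz": 0,"x": 0,"y": 0,"z": 1,"hand": 255},{"rx": 0,"ry": 0,"rz": 0,"x": 0,"y": 0,"z": 1,"hand": 255},{"rx": 0,"ry": 0,"rz": 0,"x": 0,"y": 0,"z": 0,"hand": 255}]'

```text
time: 12.45
eef_pos: [640.3, -49.1, 374.9]
tool_rot: [-0.1, 3.138, -0.0]
contact_force: [-2.0, 0.8, 8.2]
grip_width: 11.7
grasp_force: 30.1
```

```bash
python3 - <<'E'
from h import *
o=robot.get_obs();print(o["wrist_torque"],o["contact_force"],o["q"],R.from_rotvec(o["tool_rot"]).as_matrix().round(4).tolist())
S=np.mean([robot.get_image("scene").astype(float) for _ in range(4)],0)
c=cv2.resize(S[165:240,190:280],(720,600),interpolation=2)
cv2.imwrite("pics/m6.png",np.clip(c[:,:,::-1]*1.7,0,255).astype(np.uint8))
E
```

```text
[ 0.30991312  0.43195907 -0.35647379] [-1.97392368  0.81510411  8.19256549] [-2.11215552e-01  3.69310637e-01  1.39726668e+00  4.81774078e-04
  1.37267781e+00 -1.84593995e+00] [[-0.998, -0.0638, 0.0024], [-0.0638, 0.998, -0.0], [-0.0024, -0.0002, -1.0]]
```

View pics/m6.png

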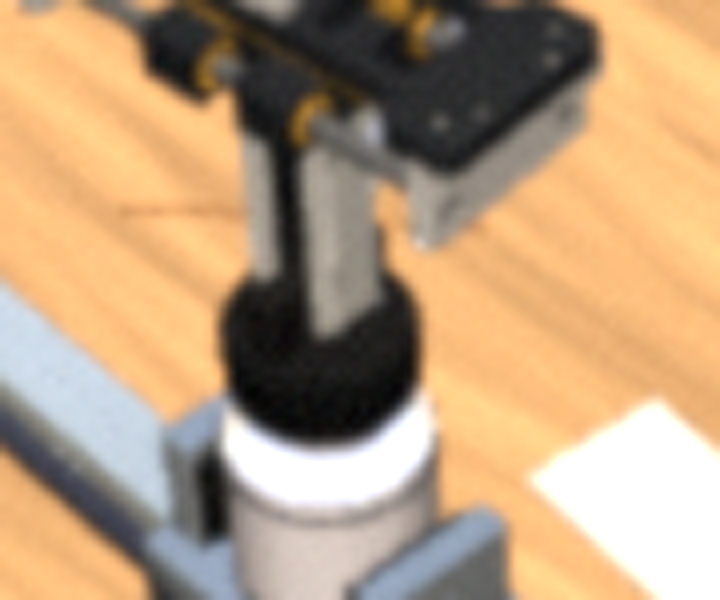

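The lid is seated on the neck at (322,350) and looks level, but torque resists further CCW turning: the lugs are pressed against the gap wall. I'll turn back a little to relieve it.

Call:
carry_out --commands '[{"rx": 0,"ry": 0,"rz": 2,"x": 0.5,"y": 0,"z": 0,"hand": 255},{"rx": 0,"ry": 0,"rz": 2,"x": 0,"y": 0,"z": 0,"hand": 255},{"rx": 0,"ry": 0,"rz": 0,"x": 0,"y": 0,"z": 0,"hand": 255}]'

```text
time: 12.95
eef_pos: [639.6, -49.2, 372.4]
tool_rot: [0.008, 3.141, -0.0]
contact_force: [0.8, 0.4, 0.3]
grip_width: 11.6
grasp_force: 30.0
```

Call:
carry_out --commands '[{"rx": 0,"ry": 0,"rz": 2,"x": 0,"y": 0,"z": 0,"hand": 255},{"rx": 0,"ry": 0,"rz": 2,"x": 0,"y": 0,"z": 0,"hand": 255},{"rx": 0,"ry": 0,"rz": 0,"x": 0,"y": 0,"z": 0,"hand": 255}]'

```text
time: 13.25
eef_pos: [639.4, -49.2, 371.9]
tool_rot: [-0.116, -3.138, 0.0]
contact_force: [1.1, 0.6, 0.3]
grip_width: 11.7
grasp_force: 30.0
```

```bash
python3 -c "
from h import *
o=robot.get_obs();print(o['wrist_torque'],o['contact_force'],o['eef_pos'])"
```

```text
[-0.04131409 -0.05519141  0.01932505] [1.07104565 0.56782239 0.29125679] [639.3870933  -49.17414886 371.94030711]
```

Free now: the TCP has sunk to 371.9. The start of the thread should be at about 370.7.

Call:
carry_out --commands '[{"rx": 0,"ry": 0,"rz": 0,"x": 0,"y": 0,"z": 1,"hand": 255},{"rx": 0,"ry": 0,"rz": 0,"x": 0,"y": 0,"z": 1,"hand": 255},{"rx": 0,"ry": 0,"rz": 0,"x": 0,"y": 0,"z": 0,"hand": 255}]'

```text
time: 13.55
eef_pos: [639.4, -49.2, 370.7]
tool_rot: [-0.116, -3.139, 0.0]
contact_force: [-0.4, -0.1, 0.6]
grip_width: 12.0
grasp_force: 30.0
```

Call:
carry_out --commands '[{"rx": 0,"ry": 0,"rz": 0,"x": 0,"y": 0,"z": 1,"hand": 255},{"rx": 0,"ry": 0,"rz": 0,"x": 0,"y": 0,"z": 0,"hand": 255}]'

```text
time: 13.75
eef_pos: [639.4, -49.2, 370.7]
tool_rot: [-0.116, -3.139, 0.0]
contact_force: [-1.7, 0.0, 5.0]
grip_width: 11.8
grasp_force: 30.0
```

Call:
carry_out --commands '[{"rx": 0,"ry": 0,"rz": 3,"x": 0,"y": 0,"z": 0,"hand": 255},{"rx": 0,"ry": 0,"rz": 3,"x": 0,"y": 0,"z": 0,"hand": 255},{"rx": 0,"ry": 0,"rz": 3,"x": 0,"y": 0,"z": 0,"hand": 255},{"rx": 0,"ry": 0,"rz": 3,"x": 0,"y": 0,"z": 0,"hand": 255},{"rx": 0,"ry": 0,"rz": 3,"x": 0,"y": 0,"z": 0,"hand": 255}]'

```text
time: 14.25
eef_pos: [639.9, -49.3, 370.7]
tool_rot: [0.528, 3.094, -0.0]
contact_force: [-1.0, -0.1, 3.1]
grip_width: 11.7
grasp_force: 30.0
```

Call:
carry_out --commands '[{"rx": 0,"ry": 0,"rz": 3,"x": 0,"y": 0,"z": 0.2,"hand": 255},{"rx": 0,"ry": 0,"rz": 3,"x": 0,"y": 0,"z": 0.2,"hand": 255},{"rx": 0,"ry": 0,"rz": 3,"x": 0,"y": 0,"z": 0.2,"hand": 255},{"rx": 0,"ry": 0,"rz": 3,"x": 0,"y": 0,"z": 0.2,"hand": 255}]'

```text
time: 14.65
eef_pos: [639.9, -49.7, 370.2]
tool_rot: [0.849, 3.022, -0.002]
contact_force: [-0.9, -0.8, 4.1]
grip_width: 11.8
grasp_force: 30.0
```

Call:
carry_out --commands '[{"rx": 0,"ry": 0,"rz": 3,"x": 0,"y": 0,"z": 0.2,"hand": 255},{"rx": 0,"ry": 0,"rz": 3,"x": 0,"y": 0,"z": 0.2,"hand": 255},{"rx": 0,"ry": 0,"rz": 3,"x": 0,"y": 0,"z": 0.2,"hand": 255},{"rx": 0,"ry": 0,"rz": 3,"x": 0,"y": 0,"z": 0.2,"hand": 255}]'

```text
time: 15.05
eef_pos: [639.8, -49.5, 369.1]
tool_rot: [1.16, 2.917, -0.0]
contact_force: [0.0, -0.1, 3.3]
grip_width: 11.7
grasp_force: 30.0
```

Descending along the thread as expected.

Call:
carry_out --commands '[{"rx": 0,"ry": 0,"rz": 3,"x": 0,"y": 0,"z": 0.3,"hand": 255},{"rx": 0,"ry": 0,"rz": 3,"x": 0,"y": 0,"z": 0.3,"hand": 255},{"rx": 0,"ry": 0,"rz": 3,"x": 0,"y": 0,"z": 0.3,"hand": 255},{"rx": 0,"ry": 0,"rz": 3,"x": 0,"y": 0,"z": 0.3,"hand": 255}]'

```text
time: 15.45
eef_pos: [639.7, -49.6, 367.9]
tool_rot: [1.459, 2.78, -0.001]
contact_force: [-0.7, -1.4, 3.5]
grip_width: 12.2
grasp_force: 30.0
```

Call:
carry_out --commands '[{"rx": 0,"ry": 0,"rz": 3,"x": 0,"y": 0,"z": 0.3,"hand": 255},{"rx": 0,"ry": 0,"rz": 3,"x": 0,"y": 0,"z": 0.3,"hand": 255},{"rx": 0,"ry": 0,"rz": 3,"x": 0,"y": 0,"z": 0.3,"hand": 255}]'

```text
time: 15.75
eef_pos: [639.7, -49.6, 367.1]
tool_rot: [1.673, 2.657, -0.001]
contact_force: [-1.5, -0.4, 4.2]
grip_width: 12.1
grasp_force: 30.0
```

Call:
carry_out --commands '[{"rx": 0,"ry": 0,"rz": 3,"x": 0,"y": 0,"z": 0.3,"hand": 255},{"rx": 0,"ry": 0,"rz": 2,"x": 0,"y": 0,"z": 0.2,"hand": 255},{"rx": 0,"ry": 0,"rz": 0,"x": 0,"y": 0,"z": 0,"hand": 255}]'

```text
time: 16.05
eef_pos: [639.9, -49.3, 366.7]
tool_rot: [1.783, 2.584, 0.001]
contact_force: [-0.9, 0.3, 5.5]
grip_width: 12.1
grasp_force: 30.0
```

```bash
python3 -c "
from h import *
o=robot.get_obs();print(o['wrist_torque'],o['contact_force'],o['eef_pos'],o['tool_rot'])"
```

```text
[-0.03110162  0.14266162  0.13513196] [-0.85136865  0.30188592  5.53379257] [639.90037141 -49.25753919 366.66602047] [1.78339446e+00 2.58362895e+00 1.22941032e-03]
```

Call:
carry_out --commands '[{"rx": 0,"ry": 0,"rz": 3,"x": 0,"y": 0,"z": 0,"hand": 255},{"rx": 0,"ry": 0,"rz": 3,"x": 0,"y": 0,"z": 0,"hand": 255},{"rx": 0,"ry": 0,"rz": 0,"x": 0,"y": 0,"z": 0,"hand": 255}]'

```text
time: 16.35
eef_pos: [640.0, -49.1, 366.7]
tool_rot: [1.914, 2.488, 0.001]
contact_force: [-0.0, -0.2, 5.5]
grip_width: 12.2
grasp_force: 32.0
```

```bash
python3 -c "
from h import *
o=robot.get_obs();print(o['wrist_torque'],o['contact_force'],o['eef_pos'],o['tool_rot'])"
```

```text
[-0.02896375  0.07916331  0.7357467 ] [-0.02184825 -0.18997605  5.54316664] [639.9569646  -49.10517562 366.71189019] [1.91354216e+00 2.48840280e+00 1.33373383e-03]
```

Hard stop felt (0.74 N m) with z at home. I'll relax slightly, open and rise.

Call:
carry_out --commands '[{"rx": 0,"ry": 0,"rz": -2,"x": 0,"y": 0,"z": -1,"hand": 255},{"rx": 0,"ry": 0,"rz": 0,"x": 0,"y": 0,"z": 0,"hand": 130},{"rx": 0,"ry": 0,"rz": 0,"x": 0,"y": 0,"z": 0,"hand": 130},{"rx": 0,"ry": 0,"rz": 0,"x": 0,"y": 0,"z": 0,"hand": 130},{"rx": 0,"ry": 0,"rz": 0,"x": 0,"y": 0,"z": 0,"hand": 130},{"rx": 0,"ry": 0,"rz": 0,"x": 0,"y": 0,"z": -5,"hand": 130},{"rx": 0,"ry": 0,"rz": 0,"x": 0,"y": 0,"z": -15,"hand": 130},{"rx": 0,"ry": 0,"rz": 0,"x": 0,"y": 0,"z": -20,"hand": 130},{"rx": 0,"ry": 0,"rz": 0,"x": 0,"y": 0,"z": -20,"hand": 130},{"rx": 0,"ry": 0,"rz": 0,"x": 0,"y": 0,"z": -20,"hand": 130},{"rx": 0,"ry": 0,"rz": 0,"x": 0,"y": 0,"z": -20,"hand": 130},{"rx": 0,"ry": 0,"rz": 0,"x": 0,"y": 0,"z": 0,"hand": 130}]'

```text
time: 17.55
eef_pos: [640.2, -49.3, 472.1]
tool_rot: [1.869, 2.514, 0.006]
contact_force: [0.3, 0.5, -0.1]
grip_width: 45.9
grasp_force: 0.0
```

```bash
python3 - <<'E'
from h import *
S=np.mean([robot.get_image("scene").astype(float) for _ in range(4)],0)
c=cv2.resize(S[165:240,190:280],(720,600),interpolation=2)
cv2.imwrite("pics/m7.png",np.clip(c[:,:,::-1]*1.7,0,255).astype(np.uint8))
E
```

```text
(no output)
```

View pics/m7.png

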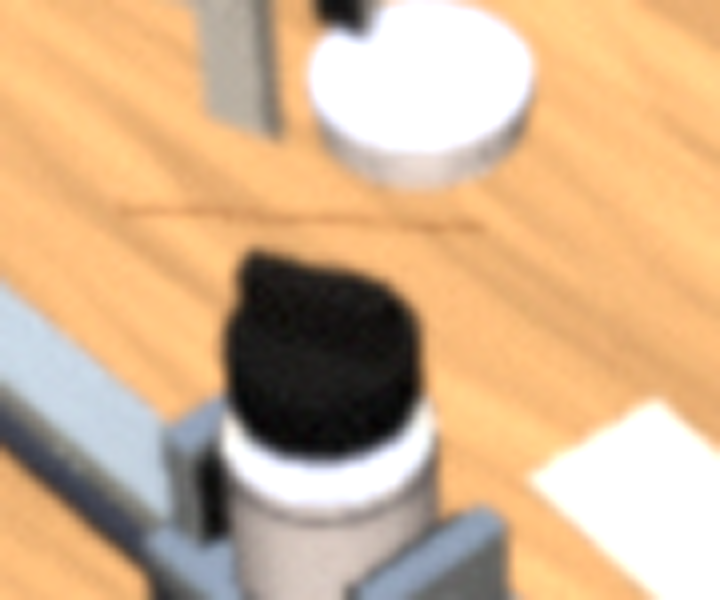

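The lid (bottom edge at about (322,457)) sits level on the canister, about 8 mm lower than before. The gripper is clear and empty. Handing in.

```bash
python3 -c "
from plant import robot
print(robot.hand_in())"
```

```text
the job is handed in; nothing more can be done
None
```

The black lid is screwed fully home on the canister, against the hard stop at about 4 mm above the mouth, and released with the arm clear; the job was handed in at about 18 s, and the hand-in call returned no verdict.

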